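# Set the sauce marker and slide it home

## Robot

A 7-joint arm with a two-finger parallel gripper is mounted at the origin on the work surface; the furniture and walls round the work are solid. World frame = base frame: x ahead of the robot, y to its left, z up, the work surface at z = 0. Lengths are in m, angles in rad, forces in N, time in s.
With the tool pointing down it reaches from about 0.4 to 0.875 m from the base axis. Payload 6.5 kg.
Tool frame: the origin (TCP) lies at the very end of the fingers, on their centre line; the grasp point (between the pads) lies 19 mm behind it; z points along the fingers, y is the line along which they close (so a half turn about z gives the same grasp; the last joint's range is limited). The gripper opens to 85 mm and grips with 20 to 120 N. Pads are 22 mm wide; open, the fingers measure 114 mm over their backs; the gripper's body (76 mm by 85 mm) begins 54 mm behind the grasp point. The pads swing forward as they close: fully open they stand 13 mm farther back than shut.
Start: joints at [-1.352, 0.536, -0.004, 1.538, 0.003, 1.067, -0.071], TCP at [0.183, 0.624, 0.231] pointing down, gripper open.
Joint ranges: [-2.7, 2.7], [-0.37, 2.16], [-1.27, 1.26], [0.24, 2.4], [-1.31, 4.45], [0.19, 1.91], [-2.76, 2.76]. Speed limits (rad/s): [2.39, 2.39, 3.14, 3.14, 3.14, 3.14, 3.14].

## Interface

Orientations are given as a 3x3 rotation matrix whose columns are the frame's x, y, z axes.
In Python, from workcell import arm gives the robot as it stands. The module is installed in compiled form; this text tells all that it offers.
- The arm moves only by the tool arm_command, never from a script. Its argument "targets" is a list of rows, each an object of numbers: "x", "y", "z": the shift along the tool's x, y, z in m; "turn": the turn about the tool's z in rad. A call has 1 to 12 rows; each row shifts and turns the commanded pose from where the row before left it, along the tool's axes as they then stand; what a row does not reach is not made up. A row lasts 1/12 s, in which the tool goes at most 41.7 mm and 7.16 degrees, less where a joint would pass 70% of its speed; a pose out of reach is approached as far as the arm can. A call is refused whole if a number of a shift passes 0.0417 or a number of a turn 0.125, either way. A call with a gripper value outside its range is refused whole. "grip" is the closure, from 0 (fully open) to 1 (shut), set as the call begins (left out, the last holds). The fingers move at their own pace and stop on an object; "grip_force" is the grip in N (left out, the last holds). Time passes only in rows, so rows that do not move let the fingers close. It gives the time, the measured TCP pose, the force, the opening and the grip force at its end, in the units of the state.
- arm.get_state(): the state, without advancing time (a new reading comes with each control period).
- arm.capture(name): name is "scene" or "top"; returns a dict with "pixels" (480x640x3 uint8, blue, green, red), "K" (3x3 intrinsics, pixels), "origin" and "orientation" of the camera in the world. Camera axes: x right, y up, looking along -z (the intrinsics and any distortion apply to the point x, -y, -z); pixel columns grow to the right and rows downward; lengths in m; the calibration is good to about 2 mm. A picture is of the moment at which its call begins. There is no depth.
- arm.sign_off(): hands the job in; it is judged then, once.
The state is a dict: "time": time; "joints": joint angles; "qvel": joint speeds; "joint_torque": joint torques, N m; "position": TCP position; "eef_rot": TCP orientation; "contact_force": force on the tool from outside, world axes, zero at the start; "wrist_torque": the same for the moment, N m; "finger_gap": finger opening in m; "grasp_force": force on a finger pad.
Only numpy, scipy, OpenCV 4.12 (cv2) and the standard library are available. Lean on these libraries where they do the work, as an engineer would, in place of code of your own. Each camera call takes 0.05 s, during which the arm holds its last target. There are 200 camera calls.

## Task

Look which sauce bottle (red, mustard yellow or cream) stands on the green place of the sauce tray, and roll the black hexagonal marker over on the counter, without lifting it off, until its flat of the same colour faces up. Then, keeping that flat up, slide the marker in under the little shelf until it lies squarely against the black back stop, wholly within the stop's length, and let go. Leave the bottles standing where they are.

Things in the scene. Friction and masses are not known exactly. Their poses are not given: they have to be found in the camera images.
- marker: loose black hexagonal prism, 60 mm long, 50 mm across flats (flats 28.9 mm wide), about 0.16 kg, lying on a flat. Origin at its centre, 25 mm above the counter. y: its long axis, level; the flat ends can be pinched. At the start z is up, x points toward the stop within 0.35 rad. Three flats are coloured. It rolls about the edge of the flat it lies on; past 30 deg it falls onto the next flat.
- red_flat (a point): centre of the marker's red flat, 25 mm from its centre; z is the flat's outward normal. At the start the upper slanting flat on the side away from the shelf: one roll (60 deg, 28.9 mm of travel) toward the shelf brings it up
- yellow_flat (a point): centre of the marker's mustard-yellow flat, 25 mm from its centre; z is the flat's outward normal. At the start the lower slanting flat on the side away from the shelf: two rolls toward the shelf bring it up
- cream_flat (a point): centre of the marker's cream flat, 25 mm from its centre; z is the flat's outward normal. At the start the upper slanting flat on the shelf side: one roll away from the shelf brings it up
- stop (a point): middle of the front face of the fixed black back stop, 25 mm above the counter. x points into the stop (away from the open front), y along it, z up. The stop is 140 mm long, 38 mm high. The marker touches it when its centre is 29 mm before the face (x = -0.029). Two posts stand behind the stop at x = +0.045, y = -0.082 and +0.082; front and sides are open
- shelf_edge (a point): middle of the front edge of the fixed aluminium shelf board, on its underside, 200 mm above the counter and 60 mm before the stop face; axes as the stop's. The board is 200 mm wide, 130 mm deep, 14 mm thick; spice jars on it reach 315 mm. Under it a hand pointing straight down does not fit; tilted about 40 deg (fingertips forward to the stop, hand leaning out in front) it does
- green_place (a point): centre of the square green mat (78 x 84 mm) on the grey sauce tray, on its top, 8 mm above the counter. The tray is fixed, 250 x 92 mm, and has three places in a row 80 mm apart, the green one at one end; a bottle stands on each
- squeeze_red: red squeezable sauce bottle, 217 mm tall with its pointed white nozzle, loose; origin at the centre of its underside, z up, 61 mm across
- squeeze_mustard: mustard-yellow squeezable sauce bottle, 217 mm tall with its pointed white nozzle, loose; origin at the centre of its underside, z up, 61 mm across
- squeeze_oil: cream (pale yellow) squeezable sauce bottle, 217 mm tall with its pointed white nozzle, loose; origin at the centre of its underside, z up, 68 mm across

How it is judged:
By the outcome, as a careful person would: the job done as asked, in the order asked, and still so for the second after the job is handed in, with the robot touching nothing.
It also fails if it takes over 64 s, if anything falls off the work surface, if the arm or the gripper's body presses on something with over 40 N, if the wrist force passes 120 N, or if a joint passes its speed limit or range.

## Working session

There is one attempt and no reset: what is moved stays moved. The work goes in short steps, Python scripts to look and compute and a tool call to move; the robot and the scene stay as the last step left them, time stands still between calls to the robot, and variables do not carry over. Pictures are saved under pics/ and viewed, at most 10 in all, crops included, and the job is handed in when it is done.

Besides the shell and the picture viewer there is one more tool, called by a JSON object that holds its "op" and its "data". arm_command: Moves the arm, as the interface text tells. Its arguments: {"type":"object","properties":{"targets":{"type":"array"},"grip":{"type":"number"},"grip_force":{"type":"number"}},"required":["targets"]}

```bash
mkdir -p pics
python3 - <<'E'
from workcell import arm
import cv2,numpy as np
s=arm.get_state();print(s['time'],s['position'],np.round(s['eef_rot'],3).tolist(),s['finger_gap'])
for n in('scene','top'):
    c=arm.capture(n);cv2.imwrite(f'pics/{n}0.png',c['pixels']);print(n,c['K'].tolist() if hasattr(c['K'],'tolist') else c['K'],c['origin'],np.round(c['orientation'],3).tolist(),[k for k in c])
E
```

```text
0.0 [0.18246818 0.62320619 0.2303839 ] [[-0.96, 0.281, -0.0], [0.281, 0.96, -0.002], [-0.0, -0.002, -1.0]] 0.0853380625307286
scene [[511.65596685405984, 0.0, 334.14742907752554], [0.0, 511.65596685405984, 233.65794668502664], [0.0, 0.0, 1.0]] [-0.53276228 -0.54477825  0.96034356] [[0.555, 0.49, -0.672], [-0.832, 0.344, -0.436], [0.018, 0.801, 0.599]] ['pixels', 'K', 'origin', 'orientation']
top [[448.0981900801817, 0.0, 316.67622043666887], [0.0, 448.0981900801817, 245.23702004607748], [0.0, 0.0, 1.0]] [0.28580098 0.11242129 1.15785358] [[-0.019, 0.993, -0.118], [-0.996, -0.009, 0.085], [0.083, 0.119, 0.989]] ['pixels', 'K', 'origin', 'orientation']
```

View pics/scene0.png

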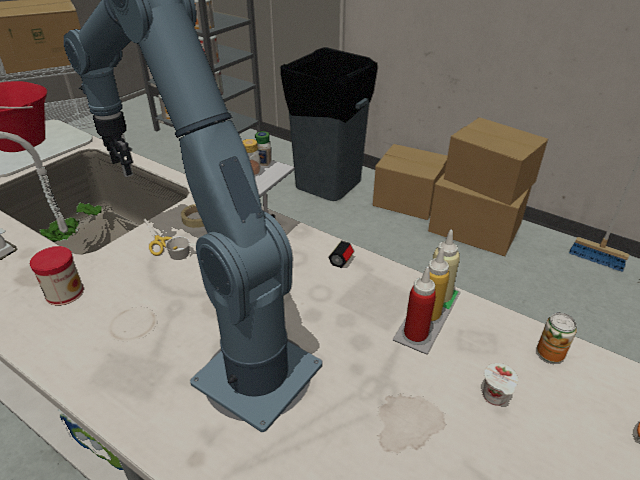

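View pics/top0.png

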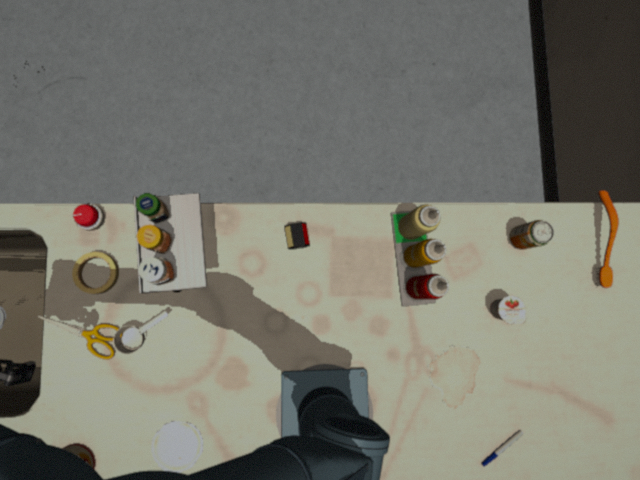

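The green place, at the far end of the tray (top view px 405,225), holds the cream bottle, so the job is one roll away from the shelf. The marker is at top px (297,235). The shelf is to its left, with its front edge running from about (200,194) to (206,289). In the scene view the arm covers the stop.

Run:
```python
import cv2,numpy as np
t=cv2.imread('pics/top0.png');s=cv2.imread('pics/scene0.png')
a=cv2.resize(t[180:300,125:325],None,fx=4,fy=4,interpolation=cv2.INTER_CUBIC)
b=cv2.resize(s[230:275,320:360],(107,120),interpolation=cv2.INTER_CUBIC)
b=cv2.resize(s[160:280,180:380],None,fx=4,fy=4,interpolation=cv2.INTER_CUBIC)
cv2.imwrite('pics/c1.png',cv2.resize(np.vstack([a,b]),(500,600),interpolation=cv2.INTER_AREA))
cv2.imwrite('pics/c1.png',a); cv2.imwrite('pics/c2.png',b)
```

```text
(no output)
```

View pics/c1.png

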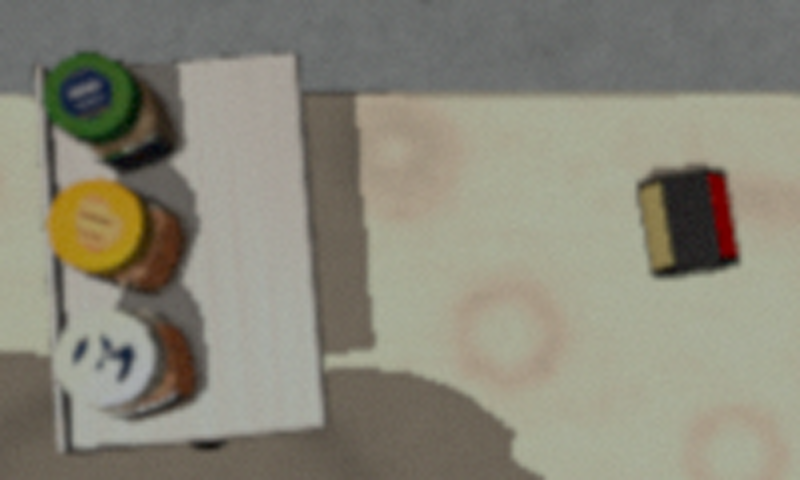

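View pics/c2.png

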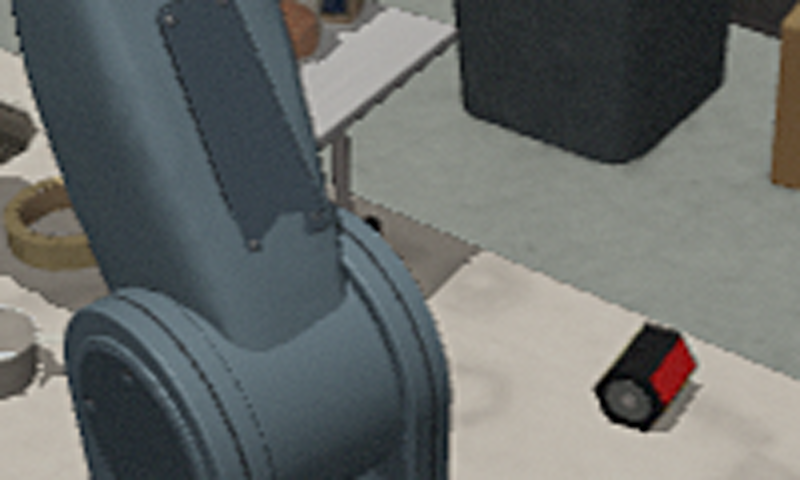

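The crops show the marker with its cream flat on the shelf side and its red flat on the far side. The shelf board's front corners are at crop (295,55) and (323,427). One end of the stop shows at crop (208,443).

```bash
cat > h.py <<'E'
from workcell import arm
import numpy as np,cv2
def ray(c,p):
    K=np.array(c['K']);d=np.array([(p[0]-K[0,2])/K[0,0],-(p[1]-K[1,2])/K[1,1],-1.])
    d=np.array(c['orientation'])@d;return np.array(c['origin']),d/np.linalg.norm(d)
def onz(c,p,z):
    o,d=ray(c,p);return o+d*(z-o[2])/d[2]
def tri(c1,p1,c2,p2):
    o,d=ray(c1,p1);q,e=ray(c2,p2)
    A=np.stack([d,-e],1);t=np.linalg.lstsq(A,q-o,rcond=None)[0]
    a=o+t[0]*d;b=q+t[1]*e;return (a+b)/2,np.linalg.norm(a-b)
E
python3 - <<'E'
from h import *
np.set_printoptions(precision=4,suppress=True)
T=arm.capture('top');S=arm.capture('scene')
ct=lambda x,y:(125+x/4-.4,180+y/4-.4); cs=lambda x,y:(180+x/4-.4,160+y/4-.4)
for n,a,z in [('Ffar',(295,55),.214),('Fnear',(323,427),.214),('Bfar',(38,68),.214),('Bnear',(65,452),.214),('m cream far',(664,178),.05),('cream near',(674,273),.05),('red far',(707,172),.05),('red near',(722,266),.05),('cream mid?',(640,187),.025),('redlowfar',(727,170),.025),('redlownear',(738,262),.025)]:
    print(n,onz(T,ct(*a),z))
print('shelf corner',tri(T,ct(295,55),S,cs(456,31)))
print('red far top',tri(T,ct(707,172),S,cs(686,336)),'red near top',tri(T,ct(722,266),S,cs(664,372)))
for c,n,roi in((T,'top',(120,350)),(S,'scene',(320,360))):
    im=c['pixels'].astype(int);m=(im[...,2]>110)&(im[...,1]<50)&(im[...,0]<60)
    m[:, :roi[0]]=0;m[:,roi[1]:]=0;m=m.astype(np.uint8)
    n_,l,st,ce=cv2.connectedComponentsWithStats(m)
    print(n,[(st[i].tolist(),ce[i]) for i in range(1,n_) if st[i][4]>15])
    for i in range(1,n_):
        if st[i][4]>15: print(cv2.boxPoints(cv2.minAreaRect(np.argwhere(l==i)[:,::-1].astype(np.float32))).tolist())
E
```

```text
Ffar [0.5111 0.2803 0.214 ]
Fnear [0.3151 0.2638 0.214 ]
Bfar [0.5041 0.4117 0.214 ]
Bnear [0.3046 0.3928 0.214 ]
m cream far [0.4718 0.0821 0.05  ]
cream near [0.4119 0.0766 0.05  ]
red far [0.4754 0.0551 0.05  ]
red near [0.416  0.0467 0.05  ]
cream mid? [0.4702 0.0968 0.025 ]
redlowfar [0.4809 0.041  0.025 ]
redlownear [0.4214 0.0349 0.025 ]
shelf corner (array([0.5121, 0.2807, 0.2104]), np.float64(0.0005412023920369323))
red far top (array([0.4771, 0.0532, 0.0487]), np.float64(0.004629290493928496)) red near top (array([0.4195, 0.0413, 0.0581]), np.float64(0.014450919292057813))
top [([303, 225, 6, 18, 38], array([305.5789, 233.4737]))]
[[302.3513488769531, 225.1081085205078], [305.4324035644531, 224.59458923339844], [308.3243103027344, 241.94593811035156], [305.2432556152344, 242.45945739746094]]
scene [([343, 245, 11, 15, 84], array([347.8333, 252.5   ]))]
[[341.1216125488281, 256.2297058105469], [349.4324035644531, 244.59458923339844], [354.8243103027344, 248.44595336914062], [346.5135192871094, 260.0810546875]]
```

{"op": "arm_command", "data": {"targets": [{"z": -0.04, "turn": -0.077}, {"z": -0.04, "turn": -0.077}, {"z": -0.04, "turn": -0.077}, {"z": -0.04, "turn": -0.077}, {"z": -0.03, "turn": -0.077}], "grip": 1}}

```text
invalid input at $.targets[0]: expected keys x, y, z, turn
```

{"op": "arm_command", "data": {"targets": [{"x": -0.015, "y": -0.036}, {"x": -0.015, "y": -0.036}, {"x": -0.015, "y": -0.036}, {"x": -0.015, "y": -0.036}, {"x": -0.015, "y": -0.036}, {"x": -0.015, "y": -0.036}, {"x": -0.015, "y": -0.036}]}}

```text
invalid input at $.targets[0]: expected keys x, y, z, turn
```

{"op": "arm_command", "data": {"targets": [{"x": -0.015, "y": -0.036}, {"x": -0.015, "y": -0.036}, {"x": -0.015, "y": -0.036}, {"x": -0.015, "y": -0.036}, {"x": -0.015, "y": -0.036}, {"x": -0.015, "y": -0.036}, {"x": -0.015, "y": -0.036}]}}

```text
invalid input at $.targets[0]: expected keys x, y, z, turn
```

Run:
```python
from h import *
s=arm.get_state();print(s['time'],s['position'],np.round(s['eef_rot'],3).tolist(),s['finger_gap'],s['joints'],s['contact_force'])
cv2.imwrite('pics/s1.png',arm.capture('scene')['pixels'])
```

```text
0.2 [0.18252413 0.62343762 0.23075173] [[-0.96, 0.281, -0.0], [0.281, 0.96, -0.001], [-0.0, -0.001, -1.0]] 0.08525895464977785 [-1.35219682  0.53687715 -0.0044222   1.53848545  0.00258372  1.06731974
 -0.07118532] [-0.88589428  0.17507598 -0.45612731]
```

{"op": "arm_command", "data": {"targets": [{"x": 0, "y": 0, "z": -0.04, "turn": -0.077}, {"x": 0, "y": 0, "z": -0.04, "turn": -0.077}, {"x": 0, "y": 0, "z": -0.04, "turn": -0.077}, {"x": 0, "y": 0, "z": -0.04, "turn": -0.077}, {"x": 0, "y": 0, "z": -0.03, "turn": -0.077}], "grip": 1}}

```text
time: 0.67
position: [0.1828, 0.6241, 0.4252]
eef_rot: [[-0.995, -0.104, 0.001], [-0.104, 0.995, 0.003], [-0.001, 0.003, -1.0]]
contact_force: [0.7, 0.3, 0.2]
finger_gap: 0.0257
grasp_force: 0.0
```

{"op": "arm_command", "data": {"targets": [{"x": -0.015, "y": -0.036, "z": 0, "turn": 0}, {"x": -0.015, "y": -0.036, "z": 0, "turn": 0}, {"x": -0.015, "y": -0.036, "z": 0, "turn": 0}, {"x": -0.015, "y": -0.036, "z": 0, "turn": 0}, {"x": -0.015, "y": -0.036, "z": 0, "turn": 0}, {"x": -0.015, "y": -0.036, "z": 0, "turn": 0}, {"x": -0.015, "y": -0.036, "z": 0, "turn": 0}]}}

```text
time: 1.25
position: [0.3128, 0.3816, 0.4213]
eef_rot: [[-0.995, -0.1, 0.0], [-0.1, 0.995, 0.0], [-0.0, 0.0, -1.0]]
contact_force: [0.7, 0.8, -0.1]
finger_gap: 0.0002
grasp_force: 0.0
```

{"op": "arm_command", "data": {"targets": [{"x": -0.015, "y": -0.036, "z": 0, "turn": 0}, {"x": -0.015, "y": -0.036, "z": 0, "turn": 0}, {"x": -0.015, "y": -0.036, "z": 0, "turn": 0}, {"x": -0.015, "y": -0.036, "z": 0, "turn": 0}, {"x": -0.015, "y": -0.036, "z": 0, "turn": 0}, {"x": -0.015, "y": -0.036, "z": 0, "turn": 0}, {"x": -0.015, "y": -0.036, "z": 0, "turn": 0}]}}

```text
time: 1.83
position: [0.4424, 0.1414, 0.4215]
eef_rot: [[-0.995, -0.1, 0.001], [-0.1, 0.995, 0.001], [-0.001, 0.0, -1.0]]
contact_force: [1.4, 0.8, -0.7]
finger_gap: 0.0001
grasp_force: 0.0
```

Run:
```python
from h import *
s=arm.get_state();print(s['time'],s['position'],np.round(s['eef_rot'],3).tolist(),s['finger_gap'],s['joints'],s['contact_force'])
cv2.imwrite('pics/s1.png',arm.capture('scene')['pixels'])
```

```text
1.8333 [0.44242264 0.14143123 0.42152917] [[-0.995, -0.1, 0.001], [-0.1, 0.995, 0.001], [-0.001, 0.0, -1.0]] 9.408263078795672e-05 [-0.68450106  0.04123641  0.29126931  1.74750061 -0.01240244  1.35395073
  1.28028224] [ 1.39320468  0.81889673 -0.70275726]
```

View pics/s1.png

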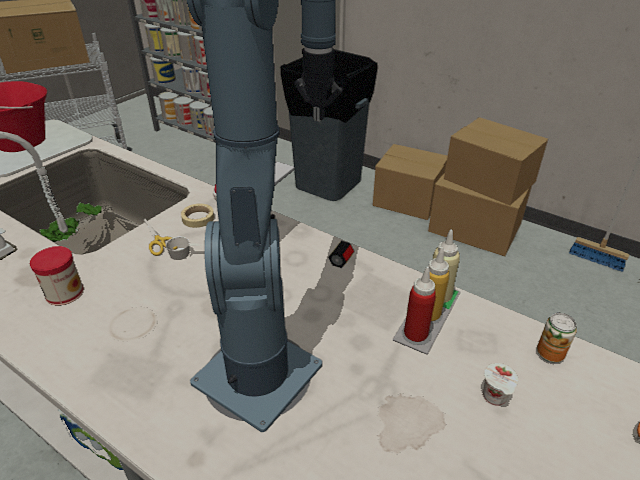

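The tool now hangs above the marker's shelf side, and the marker is untouched at px (341,254). I'll go down on the shelf side of the marker.

{"op": "arm_command", "data": {"targets": [{"x": 0.007, "y": 0, "z": 0.04, "turn": -0.01}, {"x": 0, "y": 0, "z": 0.041, "turn": 0}, {"x": 0, "y": 0, "z": 0.041, "turn": 0}, {"x": 0, "y": 0, "z": 0.041, "turn": 0}, {"x": 0, "y": 0, "z": 0.041, "turn": 0}, {"x": 0, "y": 0, "z": 0.041, "turn": 0}, {"x": 0, "y": 0, "z": 0.041, "turn": 0}, {"x": 0, "y": 0, "z": 0.041, "turn": 0}, {"x": 0, "y": 0, "z": 0.035, "turn": 0}, {"x": 0, "y": 0, "z": 0.018, "turn": 0}]}}

```text
time: 2.72
position: [0.4327, 0.1421, 0.0378]
eef_rot: [[-0.994, -0.11, -0.004], [-0.11, 0.994, -0.002], [0.005, -0.001, -1.0]]
contact_force: [-0.1, 0.3, 0.2]
finger_gap: -0.0002
grasp_force: 0.0
```

{"op": "arm_command", "data": {"targets": [{"x": 0, "y": -0.02, "z": 0, "turn": 0}, {"x": 0, "y": -0.015, "z": 0, "turn": 0}, {"x": 0, "y": -0.005, "z": 0, "turn": 0}, {"x": 0, "y": 0, "z": 0, "turn": 0}]}}

```text
time: 3.05
position: [0.4397, 0.1018, 0.0413]
eef_rot: [[-0.994, -0.108, 0.0], [-0.108, 0.994, -0.0], [-0.0, -0.0, -1.0]]
contact_force: [-0.0, 0.9, -0.0]
finger_gap: 0.0001
grasp_force: 0.0
```

Run:
```python
from h import *
s=arm.get_state();print(s['time'],s['position'],s['contact_force'])
a=arm.capture('scene')['pixels'][190:280,290:410];b=arm.capture('top')['pixels'][190:280,180:330]
cv2.imwrite('pics/s2.png',np.hstack([cv2.resize(a,None,fx=3.5,fy=3.5,interpolation=2)[:,:],cv2.resize(b,(360,315),interpolation=2)]))
```

```text
3.05 [0.43968951 0.1018484  0.04134568] [-0.02549747  0.86964026 -0.03425464]
```

View pics/s2.png

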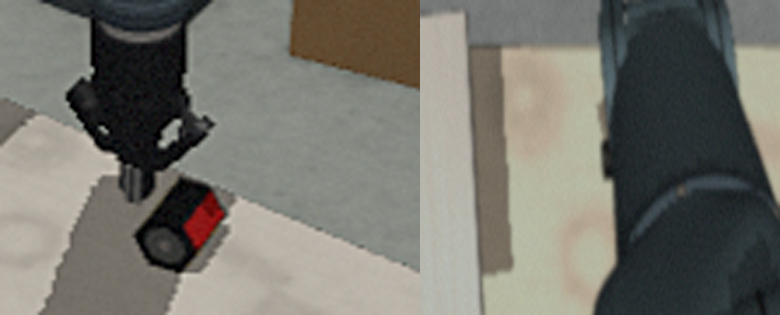

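The shut fingertips are just short of the marker's cream side, at crop (135,190). Next is the rolling arc.

{"op": "arm_command", "data": {"targets": [{"x": 0, "y": -0.004, "z": 0, "turn": 0}, {"x": 0, "y": -0.002, "z": 0, "turn": 0}, {"x": 0, "y": -0.004, "z": -0.0022, "turn": 0}, {"x": 0, "y": -0.004, "z": -0.0022, "turn": 0}, {"x": 0, "y": -0.0045, "z": -0.0018, "turn": 0}, {"x": 0, "y": -0.0045, "z": -0.0016, "turn": 0}]}}

```text
time: 3.65
position: [0.4423, 0.0804, 0.0497]
eef_rot: [[-0.994, -0.11, 0.001], [-0.11, 0.994, 0.001], [-0.001, 0.001, -1.0]]
contact_force: [-2.0, 3.9, 8.6]
finger_gap: 0.0002
grasp_force: 4.0
```

Run:
```python
from h import *
s=arm.get_state();print(s['time'],s['position'],s['contact_force'])
a=arm.capture('scene')['pixels'][190:280,290:410]
cv2.imwrite('pics/s3.png',cv2.resize(a,None,fx=4,fy=4,interpolation=2))
```

```text
3.65 [0.44233102 0.08038985 0.04968493] [-2.02484242  3.93934088  8.6281887 ]
```

View pics/s3.png

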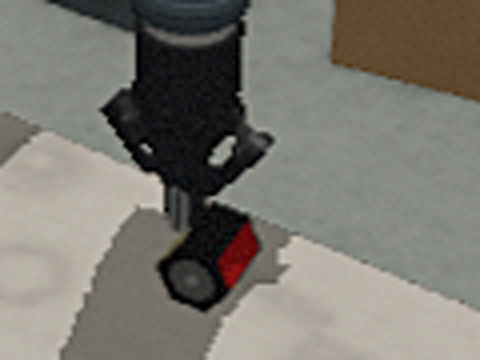

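The fingertip rode up onto the marker's top: z is 49.7 mm with 8.6 N upward on the tool, and the marker barely moved (end circle at crop 192,282). I'll back off and come in again lower, feeling for the contact.

{"op": "arm_command", "data": {"targets": [{"x": 0, "y": 0, "z": -0.005, "turn": 0}, {"x": 0, "y": 0.02, "z": 0, "turn": 0}, {"x": 0, "y": 0.006, "z": 0, "turn": 0}, {"x": 0, "y": 0, "z": 0.018, "turn": 0}, {"x": 0, "y": 0, "z": 0, "turn": 0}, {"x": 0, "y": 0, "z": 0, "turn": 0}]}}

```text
time: 4.2
position: [0.4383, 0.1053, 0.0357]
eef_rot: [[-0.994, -0.11, -0.002], [-0.11, 0.994, -0.001], [0.002, -0.001, -1.0]]
contact_force: [0.1, 0.3, -0.1]
finger_gap: 0.0001
grasp_force: 0.0
```

{"op": "arm_command", "data": {"targets": [{"x": 0, "y": -0.004, "z": 0, "turn": 0}, {"x": 0, "y": -0.003, "z": 0, "turn": 0}, {"x": 0, "y": 0, "z": 0, "turn": 0}]}}

```text
time: 4.45
position: [0.4403, 0.0977, 0.0366]
eef_rot: [[-0.994, -0.108, 0.001], [-0.108, 0.994, -0.0], [-0.001, -0.0, -1.0]]
contact_force: [-0.1, 0.3, -0.8]
finger_gap: 0.0001
grasp_force: 0.0
```

{"op": "arm_command", "data": {"targets": [{"x": 0, "y": -0.003, "z": 0, "turn": 0}, {"x": 0, "y": 0, "z": 0, "turn": 0}]}}

```text
time: 4.62
position: [0.4405, 0.0952, 0.0364]
eef_rot: [[-0.994, -0.109, 0.0], [-0.109, 0.994, -0.0], [-0.0, -0.0, -1.0]]
contact_force: [0.2, -0.4, 0.5]
finger_gap: 0.0001
grasp_force: 0.0
```

{"op": "arm_command", "data": {"targets": [{"x": 0, "y": -0.003, "z": 0, "turn": 0}, {"x": 0, "y": 0, "z": 0, "turn": 0}]}}

```text
time: 4.78
position: [0.4408, 0.0927, 0.0363]
eef_rot: [[-0.994, -0.11, 0.0], [-0.11, 0.994, 0.0], [-0.0, 0.0, -1.0]]
contact_force: [-0.7, 0.3, 0.2]
finger_gap: 0.0003
grasp_force: 0.4
```

{"op": "arm_command", "data": {"targets": [{"x": 0, "y": -0.002, "z": 0, "turn": 0}, {"x": 0, "y": 0, "z": 0, "turn": 0}]}}

```text
time: 4.95
position: [0.441, 0.0911, 0.0362]
eef_rot: [[-0.994, -0.11, 0.0], [-0.11, 0.994, 0.0], [-0.001, 0.0, -1.0]]
contact_force: [-1.2, 1.6, 1.8]
finger_gap: 0.0002
grasp_force: 1.1
```

{"op": "arm_command", "data": {"targets": [{"x": 0, "y": -0.002, "z": 0, "turn": 0}, {"x": 0, "y": 0, "z": 0, "turn": 0}]}}

```text
time: 5.12
position: [0.4413, 0.089, 0.0362]
eef_rot: [[-0.994, -0.11, 0.001], [-0.11, 0.994, 0.0], [-0.001, 0.0, -1.0]]
contact_force: [-0.0, 2.1, 2.5]
finger_gap: -0.0
grasp_force: 1.4
```

{"op": "arm_command", "data": {"targets": [{"x": 0, "y": -0.002, "z": 0, "turn": 0}, {"x": 0, "y": 0, "z": 0, "turn": 0}]}}

```text
time: 5.28
position: [0.4414, 0.0868, 0.0362]
eef_rot: [[-0.994, -0.11, 0.0], [-0.11, 0.994, -0.0], [-0.0, -0.0, -1.0]]
contact_force: [-0.3, 1.9, 1.9]
finger_gap: -0.0003
grasp_force: 1.5
```

{"op": "arm_command", "data": {"targets": [{"x": 0, "y": -0.003, "z": -0.0035, "turn": 0}, {"x": 0, "y": -0.0035, "z": -0.0032, "turn": 0}, {"x": 0, "y": -0.0038, "z": -0.0027, "turn": 0}, {"x": 0, "y": 0, "z": 0, "turn": 0}]}}

```text
time: 5.62
position: [0.4424, 0.0754, 0.046]
eef_rot: [[-0.994, -0.108, 0.0], [-0.108, 0.994, -0.001], [-0.0, -0.001, -1.0]]
contact_force: [-0.2, 0.2, 0.3]
finger_gap: 0.0001
grasp_force: 0.5
```

Run:
```python
from h import *
a=arm.capture('scene')['pixels'][190:280,290:410]
cv2.imwrite('pics/s4.png',cv2.resize(a,None,fx=4,fy=4,interpolation=2))
```

```text
(no output)
```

View pics/s4.png

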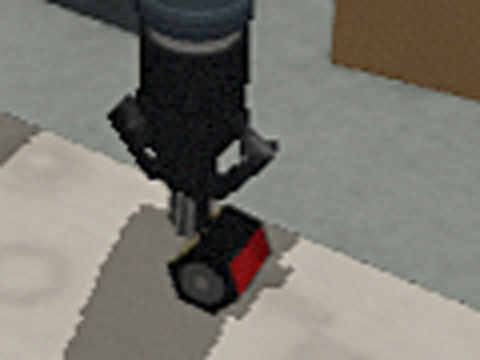

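The view still shows the red flat, now near crop (250,258), and the fingertip on the cream side. From here I'll judge the roll by the red and cream mask areas.

```bash
cat >> h.py <<'E'
def look(tag=''):
    s=arm.get_state();print(tag,round(s['time'],2),np.round(s['position'],4),np.round(s['contact_force'],1),round(s['grasp_force'],1))
    for n,(x0,x1,y0,y1) in (('scene',(300,380,225,285)),('top',(120,345,190,290))):
        c=arm.capture(n);im=c['pixels'].astype(int);B,G,R=[im[...,i] for i in range(3)]
        h=cv2.cvtColor(c['pixels'],cv2.COLOR_BGR2HSV).astype(int)
        ok=np.zeros(B.shape,bool);ok[y0:y1,x0:x1]=1
        for k,m in (('red',(R>90)&(G<60)&(B<60)),('cream',(h[...,0]>15)&(h[...,0]<35)&(h[...,1]>75)&(h[...,2]>100))):
            m=m&ok;p=np.argwhere(m)
            if len(p): 
                r=cv2.minAreaRect(p[:,::-1].astype(np.float32));print(n,k,len(p),'c',np.round(p.mean(0)[::-1],1),'box',np.round(r[1],1),round(r[2],1))
E
python3 -c "
from h import *
look()"
```

```text
5.67 [0.4423 0.0759 0.0458] [-0.3  0.   0.1] 0.2
scene red 65 c [351.5 255.1] box [ 5.8 13.9] 33.7
scene cream 3 c [336.7 250.7] box [0.7 1.4] 45.0
top red 58 c [166.4 253. ] box [42.   7.6] 84.1
top cream 488 c [148.7 235.1] box [68.1 26.8] 88.3
```

{"op": "arm_command", "data": {"targets": [{"x": 0, "y": -0.0038, "z": -0.0025, "turn": 0}, {"x": 0, "y": -0.004, "z": -0.002, "turn": 0}, {"x": 0, "y": 0, "z": 0, "turn": 0}]}}

```text
time: 6.02
position: [0.4435, 0.0679, 0.0503]
eef_rot: [[-0.994, -0.109, 0.0], [-0.109, 0.994, -0.0], [-0.0, -0.001, -1.0]]
contact_force: [0.7, 0.1, 0.3]
finger_gap: -0.0004
grasp_force: 0.3
```

```bash
python3 -c "
from h import *
look()"
```

```text
6.02 [0.4435 0.0679 0.0503] [0.7 0.1 0.3] 0.3
scene red 47 c [353. 256.] box [ 4.4 14.4] 33.7
scene cream 10 c [338.3 250.5] box [2.1 5.7] 45.0
top red 58 c [166.5 255.4] box [42.2  6.7] 83.3
top cream 485 c [148.6 235. ] box [24.2 40.9] 4.1
```

Red is shrinking and narrowing while the force stays low, so the marker is rolling. I'll keep going.

{"op": "arm_command", "data": {"targets": [{"x": 0, "y": -0.004, "z": -0.0015, "turn": 0}, {"x": 0, "y": -0.0045, "z": -0.0012, "turn": 0}, {"x": 0, "y": -0.0045, "z": -0.001, "turn": 0}, {"x": 0, "y": 0, "z": 0, "turn": 0}]}}

```text
time: 6.45
position: [0.4449, 0.0547, 0.0539]
eef_rot: [[-0.994, -0.108, 0.0], [-0.108, 0.994, -0.001], [-0.0, -0.001, -1.0]]
contact_force: [-0.3, 0.2, -0.3]
finger_gap: -0.0
grasp_force: 0.0
```

```bash
python3 -c "
from h import *
look()"
```

```text
6.45 [0.4449 0.0547 0.0539] [-0.3  0.2 -0.3] 0.0
scene red 1 c [357. 258.] box [0. 0.] 0.0
scene cream 46 c [346.2 249.3] box [ 4.2 14.8] 45.0
top red 60 c [166.4 254.1] box [41.2  8.8] 84.6
top cream 488 c [148.7 235. ] box [24.2 40.9] 4.1
```

The roll is done: the cream flat is up and red is hidden. I'll lift clear, cross over to the open side and open the gripper.

{"op": "arm_command", "data": {"targets": [{"x": 0, "y": 0.01, "z": -0.035, "turn": 0}, {"x": 0, "y": 0, "z": -0.04, "turn": 0}, {"x": 0, "y": -0.04, "z": 0, "turn": 0}, {"x": 0, "y": -0.04, "z": 0, "turn": 0}, {"x": 0, "y": -0.04, "z": 0, "turn": 0}, {"x": 0, "y": -0.04, "z": 0, "turn": 0}, {"x": 0, "y": 0, "z": 0, "turn": 0}], "grip": 0}}

```text
time: 7.13
position: [0.4614, -0.1017, 0.1294]
eef_rot: [[-0.995, -0.099, 0.002], [-0.099, 0.995, -0.004], [-0.002, -0.005, -1.0]]
contact_force: [-0.3, 0.1, 1.3]
finger_gap: 0.0835
grasp_force: 0.0
```

Run:
```python
from h import *
look()
s=arm.get_state();print(np.round(s['eef_rot'],3).tolist(),s['finger_gap'])
S=arm.capture('scene');im=S['pixels']
h=cv2.cvtColor(im,cv2.COLOR_BGR2HSV).astype(int)
m=(h[...,0]>15)&(h[...,0]<35)&(h[...,1]>60)&(h[...,2]>90);m[:225]=0;m[285:]=0;m[:,:320]=0;m[:,370:]=0
p=np.argwhere(m)[:,::-1].astype(np.float32);b=cv2.boxPoints(cv2.minAreaRect(p))
print(len(p),onz(S,p.mean(0),.05),[np.round(onz(S,q,.05)[:2],4).tolist() for q in b])
T=arm.capture('top')['pixels']
cv2.imwrite('pics/s5.png',np.vstack([cv2.resize(im[180:280,220:380],(640,400),interpolation=2),cv2.resize(T[190:290,130:330],(400,200),interpolation=2)[:,:].copy() if 0 else np.pad(cv2.resize(T[190:290,130:330],(400,200),interpolation=2),((0,0),(0,240),(0,0)))]))
```

```text
7.13 [ 0.4614 -0.1017  0.1294] [-0.3  0.1  1.3] 0.0
scene cream 59 c [351.3 251.9] box [ 7.6 12.6] 36.9
top red 90 c [167.3 255.5] box [41.2  8.4] 83.5
top cream 653 c [186.6 234.8] box [ 68.1 176.8] 76.9
[[-0.994, -0.106, -0.0], [-0.106, 0.994, -0.0], [0.0, -0.0, -1.0]] 0.08556298730429786
79 [0.44695383 0.02918474 0.05      ] [[0.427, 0.0393], [0.4844, 0.0472], [0.4761, 0.0209], [0.4195, 0.0138]]
```

View pics/s5.png

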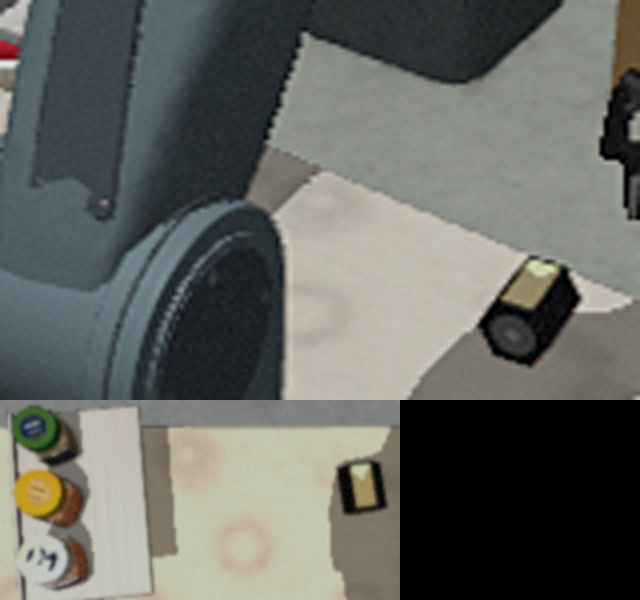

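Both views show the cream flat up, at about (545,285) in the scene crop, and the bottles have not been touched. The marker centre is near (0.450, 0.028). I'll lower the open fingers behind it and push with the back of the front finger.

{"op": "arm_command", "data": {"targets": [{"x": 0, "y": 0, "z": 0.04, "turn": 0.02}, {"x": 0, "y": 0, "z": 0.04, "turn": 0}, {"x": 0, "y": 0, "z": 0.03, "turn": 0}, {"x": 0, "y": 0, "z": 0.015, "turn": 0}, {"x": 0, "y": 0, "z": 0, "turn": 0}, {"x": 0, "y": 0, "z": 0, "turn": 0}]}}

```text
time: 7.83
position: [0.4606, -0.0915, 0.0033]
eef_rot: [[-0.996, -0.092, -0.002], [-0.092, 0.996, 0.001], [0.002, 0.001, -1.0]]
contact_force: [0.5, -1.1, -0.6]
finger_gap: 0.0856
grasp_force: 0.0
```

{"op": "arm_command", "data": {"targets": [{"x": 0, "y": 0.01, "z": 0, "turn": 0}, {"x": 0, "y": 0.01, "z": 0, "turn": 0}, {"x": 0, "y": 0.01, "z": 0, "turn": 0}, {"x": 0, "y": 0.008, "z": 0, "turn": 0}, {"x": 0, "y": 0.006, "z": 0, "turn": 0}, {"x": 0, "y": 0.006, "z": 0, "turn": 0}, {"x": 0, "y": 0.006, "z": 0, "turn": 0}, {"x": 0, "y": 0.006, "z": 0, "turn": 0}]}}

```text
time: 8.5
position: [0.4565, -0.0319, 0.0044]
eef_rot: [[-0.996, -0.089, 0.002], [-0.089, 0.996, -0.001], [-0.002, -0.001, -1.0]]
contact_force: [-0.3, -4.0, 6.8]
finger_gap: 0.0852
grasp_force: 3.3
```

```bash
cat >> h.py <<'E'
def marker():
    s=arm.get_state();print(round(s['time'],2),np.round(s['position'],4),np.round(s['eef_rot'][:,1],3),np.round(s['contact_force'],1),np.round(s['joint_torque'],1))
    for n in ('scene','top'):
        c=arm.capture(n);h=cv2.cvtColor(c['pixels'],cv2.COLOR_BGR2HSV).astype(int)
        if n=='top': m=(h[...,2]<70);m[:200]=0;m[290:]=0;m[:,:200]=0;m[:,345:]=0
        m2=(h[...,0]>15)&(h[...,0]<40)&(h[...,1]>40)&(h[...,2]>90)
        if n=='scene': m2[:215]=0;m2[285:]=0;m2[:,:285]=0;m2[:,370:]=0
        k,l,st,ce=cv2.connectedComponentsWithStats(m2.astype(np.uint8))
        for i in range(1,k):
            # a cream patch ringed by black
            if 25<st[i][4]<320:
                x,y,w,hh=st[i][:4]
                if w>45 or hh>45 or y<195 or y>290 or not 180<x<380: continue
                ring=cv2.dilate((l==i).astype(np.uint8),np.ones((7,7)))-cv2.dilate((l==i).astype(np.uint8),np.ones((3,3)))
                f=(h[...,2][ring>0]<75).mean()
                if f<.4: continue
                r=cv2.minAreaRect(np.argwhere(l==i)[:,::-1].astype(np.float32));b=cv2.boxPoints(r)
                P=np.array([onz(c,q,.05)[:2] for q in b]);e=[P[1]-P[0],P[2]-P[1]];e=max(e,key=lambda v:np.hypot(*v));e=e*np.sign(e[0])
                print(n,st[i].tolist(),'dark',round(f,2),'centre',np.round(onz(c,ce[i],.05)[:2],4),'len',round(np.hypot(*e),4),'ang',round(np.arctan2(e[1],e[0]),3))
E
python3 -c "
from h import *
marker()"
```

```text
8.5 [ 0.4565 -0.0319  0.0044] [-0.089  0.996 -0.001] [-0.3 -4.   6.8] [ -1.  -44.3   1.3  -9.2  -0.3   0.3   0.2]
scene [338, 242, 12, 12, 69] dark 0.59 centre [0.4454 0.0544] len 0.0515 ang 0.096
top [296, 222, 12, 22, 203] dark 0.81 centre [0.4505 0.0554] len 0.0529 ang 0.115
```

{"op": "arm_command", "data": {"targets": [{"x": 0, "y": 0.008, "z": 0, "turn": 0}, {"x": 0, "y": 0.008, "z": 0, "turn": 0}, {"x": 0, "y": 0.008, "z": 0, "turn": 0}, {"x": 0, "y": 0.008, "z": 0, "turn": 0}, {"x": 0, "y": 0.008, "z": 0, "turn": 0}]}}

```text
time: 9.02
position: [0.452, 0.0094, 0.0038]
eef_rot: [[-0.996, -0.09, 0.0], [-0.09, 0.996, -0.0], [-0.0, -0.0, -1.0]]
contact_force: [0.7, -3.5, 6.1]
finger_gap: 0.0853
grasp_force: 2.7
```

```bash
python3 -c "
from h import *
marker()"
```

```text
9.02 [0.452  0.0094 0.0038] [-0.09   0.996 -0.   ] [ 0.7 -3.5  6.1] [ -0.1 -44.5   1.8  -9.2  -0.2   0.3   0.2]
scene [326, 238, 11, 12, 64] dark 0.63 centre [0.4408 0.0961] len 0.045 ang 0.051
top [279, 224, 11, 15, 134] dark 0.79 centre [0.4551 0.0985] len 0.0353 ang -0.012
```

{"op": "arm_command", "data": {"targets": [{"x": 0, "y": 0.01, "z": 0, "turn": 0}, {"x": 0, "y": 0.01, "z": 0, "turn": 0}, {"x": 0, "y": 0.01, "z": 0, "turn": 0}, {"x": 0, "y": 0.01, "z": 0, "turn": 0}, {"x": 0, "y": 0.01, "z": 0, "turn": 0}, {"x": 0, "y": 0.01, "z": 0, "turn": 0}, {"x": 0, "y": 0.01, "z": 0, "turn": 0}, {"x": 0, "y": 0.01, "z": 0, "turn": 0}]}}

```text
time: 9.78
position: [0.4445, 0.0894, 0.0037]
eef_rot: [[-0.996, -0.09, -0.0], [-0.09, 0.996, 0.0], [0.0, 0.0, -1.0]]
contact_force: [0.2, -1.0, -0.7]
finger_gap: 0.0858
grasp_force: 0.5
```

```bash
python3 -c "
from h import *
marker()"
```

```text
9.78 [0.4445 0.0894 0.0037] [-0.09   0.996  0.   ] [ 0.2 -1.  -0.7] [  1.4 -46.9   3.6  -9.9  -0.    0.    0.3]
scene [301, 231, 11, 10, 61] dark 0.59 centre [0.4314 0.177 ] len 0.0428 ang 0.089
top [246, 227, 11, 18, 141] dark 0.78 centre [0.4475 0.1803] len 0.0425 ang -0.003
```

{"op": "arm_command", "data": {"targets": [{"x": 0, "y": 0.01, "z": 0, "turn": 0}, {"x": 0, "y": 0.01, "z": 0, "turn": 0}, {"x": 0, "y": 0.01, "z": 0, "turn": 0}, {"x": 0, "y": 0.01, "z": 0, "turn": 0}, {"x": 0, "y": 0.01, "z": 0, "turn": 0}, {"x": 0, "y": 0.01, "z": 0, "turn": 0}, {"x": 0, "y": 0.01, "z": 0, "turn": 0}, {"x": 0, "y": 0.01, "z": 0, "turn": 0}, {"x": 0, "y": 0.01, "z": 0, "turn": 0}]}}

```text
time: 10.63
position: [0.4364, 0.1789, 0.0037]
eef_rot: [[-0.996, -0.09, -0.0], [-0.09, 0.996, -0.0], [0.0, -0.0, -1.0]]
contact_force: [0.5, -0.9, 0.0]
finger_gap: 0.0857
grasp_force: 0.5
```

Run:
```python
from h import *
marker()
S=arm.capture('scene')['pixels'];T=arm.capture('top')['pixels']
cv2.imwrite('pics/s6.png',np.hstack([cv2.resize(S[180:260,220:330],(440,320),interpolation=2),cv2.resize(T[190:290,150:260],(352,320),interpolation=2)]))
```

```text
10.63 [0.4364 0.1789 0.0037] [-0.09   0.996 -0.   ] [ 0.5 -0.9  0. ] [  1.2 -48.6   4.2 -10.6  -0.1  -0.1   0.3]
```

{"op": "arm_command", "data": {"targets": [{"x": 0, "y": 0.008, "z": 0, "turn": 0}, {"x": 0, "y": 0.007, "z": 0, "turn": 0}, {"x": 0, "y": 0.006, "z": 0, "turn": 0}, {"x": 0, "y": 0.004, "z": 0, "turn": 0}, {"x": 0, "y": 0, "z": 0, "turn": 0}]}}

```text
time: 11.25
position: [0.4342, 0.2042, 0.0037]
eef_rot: [[-0.996, -0.092, 0.0], [-0.092, 0.996, 0.001], [-0.0, 0.001, -1.0]]
contact_force: [-0.2, -0.4, 0.5]
finger_gap: 0.0853
grasp_force: 0.0
```

{"op": "arm_command", "data": {"targets": [{"x": 0, "y": 0.003, "z": 0, "turn": 0}, {"x": 0, "y": 0.003, "z": 0, "turn": 0}, {"x": 0, "y": 0, "z": 0, "turn": 0}]}}

```text
time: 11.5
position: [0.4338, 0.2093, 0.0037]
eef_rot: [[-0.996, -0.09, 0.0], [-0.09, 0.996, 0.0], [-0.0, 0.0, -1.0]]
contact_force: [-0.3, 0.1, 1.0]
finger_gap: 0.0856
grasp_force: 0.0
```

{"op": "arm_command", "data": {"targets": [{"x": 0, "y": 0.003, "z": 0, "turn": 0}, {"x": 0, "y": 0, "z": 0, "turn": 0}]}}

```text
time: 11.67
position: [0.4335, 0.2122, 0.0037]
eef_rot: [[-0.996, -0.09, 0.0], [-0.09, 0.996, 0.0], [-0.0, 0.0, -1.0]]
contact_force: [0.4, -1.2, 0.3]
finger_gap: 0.0857
grasp_force: 0.2
```

{"op": "arm_command", "data": {"targets": [{"x": 0, "y": 0.002, "z": 0, "turn": 0}, {"x": 0, "y": 0, "z": 0, "turn": 0}]}}

```text
time: 11.83
position: [0.4333, 0.214, 0.0037]
eef_rot: [[-0.996, -0.09, -0.0], [-0.09, 0.996, 0.0], [0.0, 0.0, -1.0]]
contact_force: [-0.6, 0.0, 0.0]
finger_gap: 0.0858
grasp_force: 0.3
```

{"op": "arm_command", "data": {"targets": [{"x": 0, "y": 0.002, "z": 0, "turn": 0}, {"x": 0, "y": 0, "z": 0, "turn": 0}]}}

```text
time: 12.0
position: [0.4332, 0.216, 0.0037]
eef_rot: [[-0.996, -0.09, 0.0], [-0.09, 0.996, 0.0], [-0.0, 0.0, -1.0]]
contact_force: [-0.4, -0.8, -0.3]
finger_gap: 0.0856
grasp_force: 0.3
```

{"op": "arm_command", "data": {"targets": [{"x": 0, "y": 0.002, "z": 0, "turn": 0}, {"x": 0, "y": 0, "z": 0, "turn": 0}]}}

```text
time: 12.17
position: [0.433, 0.2181, 0.0037]
eef_rot: [[-0.996, -0.09, 0.0], [-0.09, 0.996, 0.0], [-0.0, 0.0, -1.0]]
contact_force: [1.1, -1.1, -0.4]
finger_gap: 0.0851
grasp_force: 0.3
```

{"op": "arm_command", "data": {"targets": [{"x": 0, "y": 0.002, "z": 0, "turn": 0}, {"x": 0, "y": 0, "z": 0, "turn": 0}]}}

```text
time: 12.33
position: [0.433, 0.2185, 0.0037]
eef_rot: [[-0.996, -0.089, 0.0], [-0.089, 0.996, -0.002], [0.0, -0.002, -1.0]]
contact_force: [0.9, -4.5, 1.3]
finger_gap: 0.0858
grasp_force: 2.4
```

{"op": "arm_command", "data": {"targets": [{"x": 0, "y": 0.0015, "z": 0, "turn": 0}, {"x": 0, "y": 0, "z": 0, "turn": 0}, {"x": 0, "y": 0, "z": 0, "turn": 0}]}}

```text
time: 12.58
position: [0.433, 0.2186, 0.0037]
eef_rot: [[-0.996, -0.088, -0.0], [-0.088, 0.996, -0.003], [0.0, -0.003, -1.0]]
contact_force: [1.1, -7.4, 3.7]
finger_gap: 0.0858
grasp_force: 4.6
```

{"op": "arm_command", "data": {"targets": [{"x": 0, "y": 0.0015, "z": 0, "turn": 0}, {"x": 0, "y": 0, "z": 0, "turn": 0}, {"x": 0, "y": 0, "z": 0, "turn": 0}]}}

```text
time: 12.83
position: [0.4329, 0.2187, 0.0038]
eef_rot: [[-0.996, -0.087, -0.0], [-0.087, 0.996, -0.004], [0.001, -0.004, -1.0]]
contact_force: [1.6, -11.7, 6.3]
finger_gap: 0.0851
grasp_force: 6.8
```

The marker is hard against the stop: the tool stalled at y = 0.2187 while the force rose to 11.7 N. I'll back off straight, lift, and swing away for a look.

{"op": "arm_command", "data": {"targets": [{"x": 0, "y": -0.003, "z": 0, "turn": 0}, {"x": 0, "y": -0.006, "z": 0, "turn": 0}, {"x": 0, "y": -0.02, "z": 0, "turn": 0}, {"x": 0, "y": -0.04, "z": 0, "turn": 0}, {"x": 0, "y": -0.04, "z": 0, "turn": 0}, {"x": 0, "y": 0, "z": -0.04, "turn": 0}, {"x": 0, "y": 0, "z": -0.04, "turn": 0}, {"x": 0, "y": 0, "z": -0.04, "turn": 0}, {"x": 0, "y": 0, "z": -0.04, "turn": 0}, {"x": 0, "y": 0, "z": -0.04, "turn": 0}, {"x": 0, "y": 0, "z": -0.04, "turn": 0}, {"x": 0, "y": 0, "z": -0.04, "turn": 0}]}}

```text
time: 13.83
position: [0.4419, 0.1142, 0.2859]
eef_rot: [[-0.996, -0.091, 0.0], [-0.091, 0.996, 0.001], [-0.001, 0.001, -1.0]]
contact_force: [1.2, 0.4, -0.4]
finger_gap: 0.0853
grasp_force: 0.0
```

{"op": "arm_command", "data": {"targets": [{"x": 0, "y": 0, "z": -0.04, "turn": 0}, {"x": 0, "y": 0, "z": -0.04, "turn": 0}, {"x": 0, "y": 0, "z": -0.04, "turn": 0}, {"x": 0, "y": -0.04, "z": 0, "turn": 0}, {"x": 0, "y": -0.04, "z": 0, "turn": 0}, {"x": 0, "y": -0.04, "z": 0, "turn": 0}, {"x": 0, "y": -0.04, "z": 0, "turn": 0}, {"x": 0, "y": -0.04, "z": 0, "turn": 0}, {"x": 0, "y": -0.04, "z": 0, "turn": 0}, {"x": 0, "y": -0.04, "z": 0, "turn": 0}, {"x": 0, "y": -0.04, "z": 0, "turn": 0}, {"x": 0, "y": -0.04, "z": 0, "turn": 0}]}}

```text
time: 14.83
position: [0.4748, -0.2458, 0.4039]
eef_rot: [[-0.996, -0.092, 0.001], [-0.092, 0.996, 0.001], [-0.001, 0.001, -1.0]]
contact_force: [1.0, 0.9, 0.1]
finger_gap: 0.0855
grasp_force: 0.0
```

{"op": "arm_command", "data": {"targets": [{"x": 0.02, "y": -0.035, "z": 0, "turn": 0}, {"x": 0.02, "y": -0.035, "z": 0, "turn": 0}, {"x": 0.02, "y": -0.035, "z": 0, "turn": 0}, {"x": 0.02, "y": -0.035, "z": 0, "turn": 0}, {"x": 0.02, "y": -0.035, "z": 0, "turn": 0}, {"x": 0.02, "y": -0.035, "z": 0, "turn": 0}, {"x": 0.02, "y": -0.035, "z": 0, "turn": 0}, {"x": 0.02, "y": -0.035, "z": 0, "turn": 0}, {"x": 0, "y": 0, "z": 0, "turn": 0}]}}

```text
time: 15.58
position: [0.3427, -0.5244, 0.4025]
eef_rot: [[-0.997, -0.079, -0.004], [-0.079, 0.997, -0.001], [0.004, -0.001, -1.0]]
contact_force: [-2.4, -1.0, 0.2]
finger_gap: 0.0856
grasp_force: 0.0
```

Run:
```python
from h import *
s=arm.get_state();print(s['time'],s['position'],s['contact_force'],np.round(s['joints'],2))
S=arm.capture('scene');T=arm.capture('top')
def pr(c,P):
    q=np.array(c['orientation']).T@(np.array(P)-c['origin']);return c['K'][0,0]*q[0]/-q[2]+c['K'][0,2],-c['K'][1,1]*q[1]/-q[2]+c['K'][1,2]
for P in ((.425,.303,.05),(.395,.3,.05),(.455,.305,.05),(.338,.326,.038),(.478,.338,.038)):print(P,np.round(pr(S,P)),np.round(pr(T,P)))
cv2.imwrite('pics/s6.png',np.hstack([cv2.resize(S['pixels'][170:260,220:330],(440,360),interpolation=2),cv2.resize(T['pixels'][190:290,150:250],(360,360),interpolation=2)]))
im=S['pixels'];print(im[205:235:5,250:300:8].tolist())
```

```text
15.5833 [ 0.342691   -0.52443929  0.40251988] [-2.44802449 -1.03485462  0.19032163] [ 0.52  0.41  0.58  1.4  -0.22  1.4   2.75]
(0.425, 0.303, 0.05) [272. 223.] [200. 243.]
(0.395, 0.3, 0.05) [266. 228.] [202. 256.]
(0.455, 0.305, 0.05) [278. 218.] [200. 231.]
(0.338, 0.326, 0.038) [247. 238.] [191. 279.]
(0.478, 0.338, 0.038) [274. 214.] [187. 223.]
[[[92, 86, 75], [71, 67, 57], [52, 47, 40], [55, 51, 39], [57, 50, 43], [55, 53, 44], [57, 52, 45]], [[83, 80, 67], [51, 50, 40], [56, 53, 49], [56, 51, 45], [56, 50, 44], [56, 53, 43], [52, 48, 39]], [[70, 66, 57], [57, 50, 43], [54, 51, 41], [53, 47, 41], [57, 56, 47], [58, 53, 45], [50, 47, 35]], [[64, 58, 50], [56, 53, 47], [61, 55, 47], [57, 49, 43], [57, 54, 43], [53, 47, 40], [48, 46, 36]], [[56, 50, 43], [55, 52, 43], [55, 53, 41], [56, 49, 44], [59, 53, 45], [55, 51, 45], [146, 157, 165]], [[57, 54, 47], [56, 52, 42], [54, 46, 38], [55, 50, 42], [53, 52, 44], [51, 49, 43], [164, 175, 182]]]
```

Run:
```python
from h import *
T=arm.capture('top');cv2.imwrite('pics/s7.png',cv2.resize(T['pixels'][205:280,170:270],(800,600),interpolation=2))
```

```text
(no output)
```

View pics/s7.png

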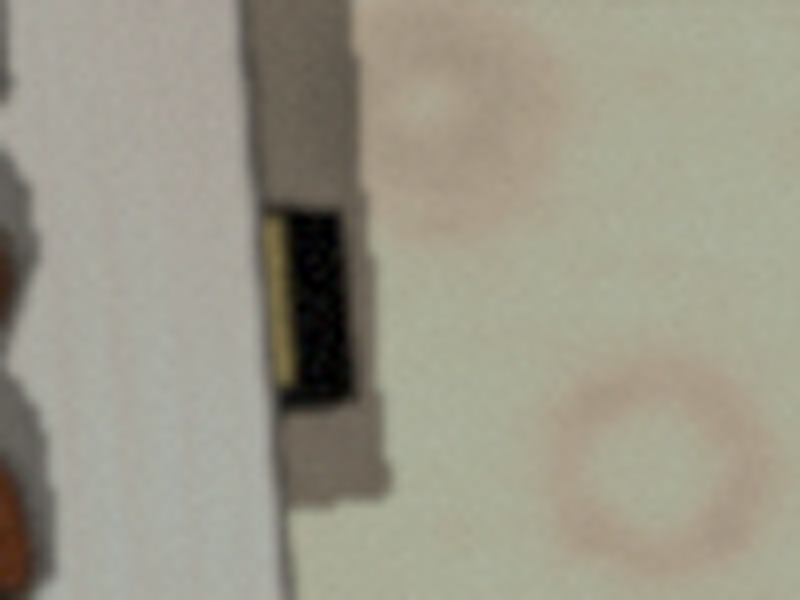

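The marker lies under the shelf with cream up. The cream strip runs from crop (289,213) to (298,388), and the trailing edge from (340,210) to (354,400). I'll measure how square it is.

Run:
```python
from h import *
cs=[arm.capture('top') for _ in range(6)];T=cs[0]
g=np.mean([cv2.cvtColor(c['pixels'],cv2.COLOR_BGR2GRAY).astype(float) for c in cs],0)
R=np.mean([c['pixels'][...,2].astype(float) for c in cs],0)
def edge(img,r0,r1,x0,x1,sgn,z,name):
    P=[]
    for y in range(r0,r1):
        d=sgn*np.diff(img[y,x0:x1]);d[d<0]=0
        i=d.argmax();w=d[max(0,i-1):i+2];P.append(onz(T,(x0+.5+(np.arange(max(0,i-1),max(0,i-1)+len(w))*w).sum()/w.sum(),y),z)[:2])
    P=np.array(P);k=np.polyfit(P[:,0],P[:,1],1);print(name,'slope',round(k[0],4),'res',round(np.std(P[:,1]-np.polyval(k,P[:,0])),4),'at',np.round(P.mean(0),4),'n',len(P))
edge(g,233,254,209,217,1,.025,'trailing vertex')
edge(R,234,253,204,210,-1,.05,'cream edge')
edge(g,196,284,197,207,-1,.214,'board edge')
for x in (208,210,212):
    col=g[225:262,x];d=np.diff(col);a,b=d[:18].argmin()+225.5,d[18:].argmax()+243.5
    print('ends',a,b,[np.round(onz(T,(x,q),.025)[:2],4) for q in(a,b)])
```

```text
trailing vertex slope 0.089 res 0.0003 at [0.429 0.276] n 21
cream edge slope 0.0811 res 0.0003 at [0.426  0.2902] n 19
board edge slope 0.0855 res 0.0023 at [0.413  0.2715] n 88
ends 230.5 255.5 [array([0.4608, 0.289 ]), array([0.3977, 0.2884])]
ends 230.5 255.5 [array([0.4608, 0.284 ]), array([0.3976, 0.2835])]
ends 230.5 255.5 [array([0.4607, 0.2791]), array([0.3975, 0.2786])]
```

```bash
python3 -c "
from workcell import arm
print(arm.sign_off())"
```

```text
the job is handed in; nothing more can be done
None
```

The job is handed in: the cream bottle was on the green place, so I rolled the marker once to bring cream up and slid it squarely against the stop, about 16 mm off centre and within its length. The stop itself was hidden from the cameras, so that rests on the shelf-edge measurement and the force rise at contact.

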